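# Clamp an edge lath onto a painting panel and hold the squeeze

### The arm

A 6-joint arm with a two-finger parallel gripper is mounted at the origin on a cart in front of the work surface, level with it; the furniture and walls round the work are solid. World frame = base frame: x ahead of the robot, y to its left, z up, the work surface at z = 0. Lengths are in m, angles in degrees, forces in N, time in s.
With the tool pointing down it reaches from about 0.3 to 0.95 m from the base axis. Payload 3.1 kg.
Tool frame: the origin (TCP) lies at the very end of the fingers, on their centre line; the grasp point (between the pads) lies 19 mm behind it; z points along the fingers, y is the line along which they close (so a half turn about z gives the same grasp; the last joint's range is limited). The gripper opens to 85 mm and grips with 20 to 120 N. Pads are 22 mm wide; open, the fingers measure 114 mm over their backs; the gripper's body (76 mm by 85 mm) begins 54 mm behind the grasp point. The pads swing forward as they close: fully open they stand 13 mm farther back than shut.
Start: joints at [64.933, 17.653, 93.61, -0, 68.738, -3.994], TCP at [0.225, 0.583, 0.231] pointing down, gripper open.
Joint ranges: [-175.34, 175.34], [-45.06, 112.39], [2.9, 150.54], [-68.45, 248.45], [3.09, 151.38], [-168.51, 168.51]. Speed limits (degrees/s): [159.86, 159.86, 180, 180, 180, 180].

### API

Orientations are given as [roll, pitch, yaw] about the fixed x, y, z axes, in that order (R = Rz(yaw) Ry(pitch) Rx(roll)).
In Python, from rig import ctrl gives the robot as it stands.
- The arm moves only by the shell command python3 -m pendant 'ROWS' [OPENING] [FORCE]. ROWS is text: rows parted by semicolons, each of 4 numbers parted by spaces: the shift along the tool's x, y, z in units of 25 mm (1.0 is 25 mm), then the turn about the tool's z in units of 10 degrees (1.0 is 10 degrees). A call has 1 to 10 rows; each row shifts and turns the commanded pose from where the row before left it, along the tool's axes as they then stand; what a row does not reach is not made up. A row lasts 1/8 s, in which the tool goes at most 62.5 mm and 10.7 degrees, less where a joint would pass 70% of its speed; a pose out of reach is approached as far as the arm can. A call is refused whole if a number of a shift passes 1 or a number of a turn 1, either way. A call with a gripper value outside its range is refused whole. OPENING is the opening, from 0 (shut) to 1 (fully open), set as the call begins (- or left out, the last holds). The fingers move at their own pace and stop on an object; FORCE is the grip in N (left out, the last holds). Time passes only in rows, so rows that do not move let the fingers close. It gives the time, the measured TCP pose, the force, the opening and the grip force at its end, in the units of the state.
- ctrl.sense(): the state, without advancing time (a new reading comes with each control period).
- ctrl.get_image(name): name is "side" or "top" or "wrist"; returns (picture, depth): 480x640x3 uint8, blue, green, red; 480x640 float32, m along the optical axis (not along the pixel's ray), 0 where there is no reading.
- ctrl.camera_model(name): a dict with "vertical_fov" (degrees; the focal length in pixels is half the picture's height over the tangent of half this angle, whatever the lens; pixels are square), "cx", "cy" (the principal point, pixels), "origin" and "rotation" of the camera in the world. Camera axes: x right, y up, looking along -z (the intrinsics and any distortion apply to the point x, -y, -z); pixel columns grow to the right and rows downward; lengths in m; the calibration is good to about 2 mm. A picture is of the moment at which its call begins: read the wrist's pose just before it. camera_model takes no time and is no camera call; for the wrist camera it gives the pose at the moment of the call.
- ctrl.sign_off(): hands the job in; it is judged then, once.
The state is a dict: "time": time; "joints": joint angles; "joint_vel": joint speeds; "joint_torque": joint torques, N m; "position": TCP position; "ee_rot": TCP orientation; "contact_force": force on the tool from outside, world axes, zero at the start; "torque": the same for the moment, N m; "gripper_width": opening from 0.0 (shut) to 1.0 (fully open); "gripper_force": force on a finger pad.
Only numpy, scipy, OpenCV 4.12 (cv2) and the standard library are available. Lean on these libraries where they do the work, as an engineer would, in place of code of your own. Each camera call takes 0.05 s, during which the arm holds its last target. There are 200 camera calls.

### The job

The edge lath is glued and waiting beside the small painting panel: push the bar clamp's sliding head along its bar by the orange handle, without working the trigger, until the rubber pad stands about 25 mm short of the lath. Close the rest with the trigger alone, in full strokes let right out in between, until the pad pushes the lath tight and flat against the panel; then keep the trigger squeezed at about 20 newtons of pressure on the lath (at least 10, and never 50, which dents it). Finish while still holding that squeeze, and leave the things around alone.

Things in the scene. Friction and masses are not known exactly. Their poses are not given: they have to be found in the camera images.
- glue_board: L-shaped plywood gluing board, 12 mm thick, fixed on the table at its front left, carrying a one-hand bar clamp laid flat. Origin: on the table top under the bar. y axis: along the bar, from the sliding head (robot's right) to the fixed jaw (left); x axis: away from the robot; z up. Bar axis at x = 0, z = 34 mm. Nothing of the clamp is higher than 53 mm.
- clamp_bar: the clamp's flat steel bar, 18 x 8 mm and 306 mm long, with saw teeth of 6 mm pitch on the edge towards the robot and a black fixed jaw on its left end, whose rubber face stands at board y = +150 mm. Origin on the bar's axis, 34 mm above the board's origin, axes as the board's.
- head (a joint): travel of the sliding head along the bar, m, growing towards the fixed jaw (0 to 0.112). The head's centre line crosses the bar at board y = -0.085 + joint. The ratchet lets the head be pushed forwards by hand (4 to 8 N) but never backwards, and it has no release: do not overshoot.
- handle_back (a point): grip point on the back (-y) face of the head's orange pistol handle, at board x = -70 mm, z = 34 mm, 31 mm behind the head's centre line. The handle is fixed to the head and reaches 107 mm from the bar towards the robot; it is 20 mm thick along y, 26 mm high (z 21 to 47 mm). Handle and trigger stand free over the table (x under -34 mm), nothing beside them.
- trigger_front (a point): grip point on the front (+y) face of the orange trigger, facing away from handle_back, at board x = -70 mm. Over both outer faces handle and trigger measure 62 mm there with the trigger out, 36 mm fully squeezed; the middle of the 62 mm is the head's centre line. The trigger is 12 mm thick, 24 mm high (z 22 to 46 mm) and reaches about 110 mm from the bar.
- trigger (a joint): squeeze of the trigger, rad: 0 out, 0.28 fully in (26 mm at the grip point, 94 mm from its pivot); a spring of 3 to 5.5 N pushes it out. A full stroke drives the head 12 mm forwards, half of what the trigger closes (up to 6 mm lost until the pawl bites), so fingers closing evenly on both can stay in place. On the work the jaw presses with about twice the squeeze less the spring: 20 N gives 33 N.
- pad_face (a point): centre of the flat front face of the grey rubber pad on the head's jaw, at board x = +34 mm, z = 34 mm, its y axis pointing at the lath. Unloaded it stands 68 mm ahead of the head's centre line (board y = -0.017 + joint head); it is pressed back 1 mm for each 6 N of clamping force, 12 mm at most. When the trigger is let out the head may give back up to 6 mm to the last tooth.
- pad: the grey rubber pad itself, a disc 25 mm across and 18 mm deep; origin at the centre of its front face, axes as the board's.
- lath: brown wooden edge lath 70 x 12 x 36 mm, standing loose on the board beside the panel, 70 mm side along board x. Origin: centre of its underside; its long faces are 6 mm either way along y. It dents above 50 N of clamping force.
- panel: small cradled painting panel 70 x 70 x 36 mm, light wood with a white face, loose on the board against the fixed jaw. Origin: centre of its underside. A gap of 2 to 6 mm is open between it and the lath (41 mm from origin to origin along y when closed).
- masking_tape: roll of masking tape 96 mm across, 25 mm high, a bystander behind the board; origin under its centre.
- glue_bottle: white plastic glue bottle with orange cap, 52 mm across, 135 mm high, a bystander; origin under its centre.

How it is judged:
By the outcome, as a careful person would: the job done as asked, in the order asked, and still so for the second after the job is handed in, while the arm keeps its last pose, push and grip.
It also fails if it takes over 61 s, if anything falls off the work surface, if the arm or the gripper's body presses on something with over 40 N, if the wrist force passes 120 N, or if a joint passes its speed limit or range.

## Working session

There is one attempt and no reset: what is moved stays moved. The work goes in short steps, Python scripts to look and compute and a shell command to move; the robot and the scene stay as the last step left them, time stands still between calls to the robot, and variables do not carry over. Pictures are saved under pics/ and viewed, at most 10 in all, crops included, and the job is handed in when it is done.

```bash
ls; mkdir -p pics
python3 - <<'E'
from rig import ctrl
import cv2,numpy as np
s=ctrl.sense(); print({k:np.round(v,3) for k,v in s.items()})
for n in ("top","side"):
    m=ctrl.camera_model(n); print(n,m)
    p,d=ctrl.get_image(n); cv2.imwrite(f"pics/{n}0.png",p); np.save(f"pics/{n}0.npy",d)
E
```

```text
pics
{'time': np.float64(0.0), 'joints': array([ 6.4932e+01,  1.7706e+01,  9.3692e+01,  1.0000e-03,  6.8737e+01,
       -3.9940e+00]), 'joint_vel': array([ 0.016,  0.006, -0.044,  0.077, -0.066, -0.052]), 'joint_torque': array([ 1.0000e-03, -4.1526e+01, -2.7666e+01, -0.0000e+00,  1.0000e-02,
        0.0000e+00]), 'position': array([0.224, 0.582, 0.23 ]), 'ee_rot': array([-1.79865e+02, -1.10000e-02,  1.58925e+02]), 'contact_force': array([ 0.541, -0.023, -0.49 ]), 'torque': array([-0.035, -0.013, -0.005]), 'gripper_force': np.float64(0.0), 'gripper_width': np.float64(0.999)}
top {'vertical_fov': 42.8055719308359, 'cx': 323.705011423047, 'cy': 251.95087214410228, 'origin': array([0.40851209, 0.28513591, 1.0478287 ]), 'rotation': array([  6.27897174,   0.61937066, -90.15133248])}
side {'vertical_fov': 43.05990109419808, 'cx': 314.59068731854256, 'cy': 229.79004510209757, 'origin': array([ 0.24240523, -0.38966366,  0.61675828]), 'rotation': array([ 52.82307465,  -0.6952238 , -20.79705753])}
```

View pics/top0.png

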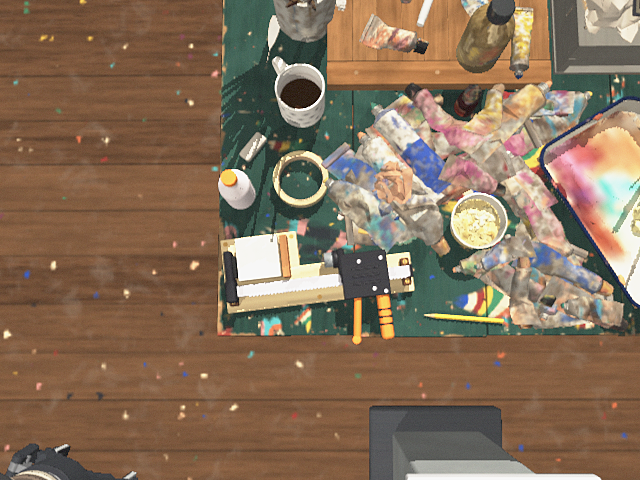

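View pics/side0.png

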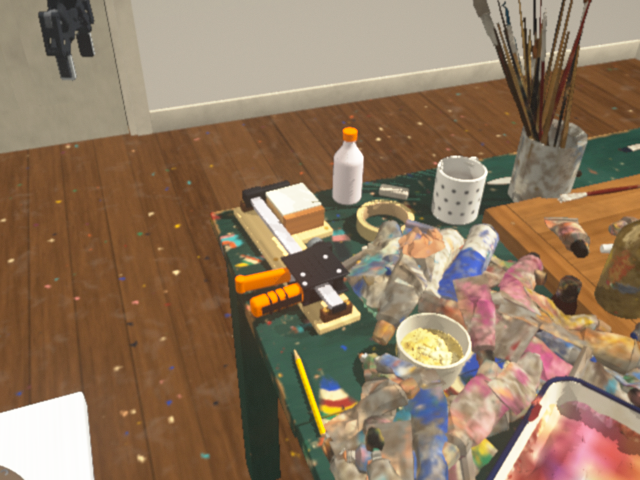

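The top view shows the clamp bar running roughly horizontally, with the fixed jaw at (231,278), the panel at (258,258) and the lath at (286,256). The head is at (366,273), the handle at (386,317) and the trigger at (358,320). The side view confirms this: orange handle at (275,300), trigger at (262,280), free space in front of the table. Next I'll measure the parts.

```bash
cat > h.py <<'E'
import numpy as np,cv2
from scipy.spatial.transform import Rotation as R
def setup(m):
    f=240/np.tan(np.radians(m["vertical_fov"])/2)
    return f,m["cx"],m["cy"],np.array(m["origin"]),R.from_euler("xyz",m["rotation"],degrees=True).as_matrix()
def rays(m,uv):
    f,cx,cy,o,Rm=setup(m); uv=np.atleast_2d(uv).astype(float)
    return np.c_[(uv[:,0]-cx)/f,-(uv[:,1]-cy)/f,-np.ones(len(uv))]@Rm.T
def onplane(m,uv,z):
    r=rays(m,uv); o=np.array(m["origin"]); return o+r*((z-o[2])/r[:,2])[:,None]
def bydepth(m,uv,d):
    uv=np.atleast_2d(uv).astype(int); return np.array(m["origin"])+rays(m,uv)*d[uv[:,1],uv[:,0]][:,None]
def proj(m,P):
    f,cx,cy,o,Rm=setup(m); c=(np.atleast_2d(P)-o)@Rm; return np.c_[cx-f*c[:,0]/c[:,2],cy+f*c[:,1]/c[:,2]]
E
python3 - <<'E'
from rig import ctrl
from h import *
p=cv2.imread("pics/top0.png"); d=np.load("pics/top0.npy"); m=ctrl.camera_model("top")
hsv=cv2.cvtColor(p,cv2.COLOR_BGR2HSV)
def comps(mask,roi,name,z):
    k=np.zeros(mask.shape,np.uint8); x0,y0,x1,y1=roi; k[y0:y1,x0:x1]=mask[y0:y1,x0:x1]
    cs,_=cv2.findContours(k,cv2.RETR_EXTERNAL,cv2.CHAIN_APPROX_NONE)
    for c in cs:
        if cv2.contourArea(c)<60: continue
        r=cv2.minAreaRect(onplane(m,c[:,0],z)[:,:2].astype(np.float32)*1000)
        kk=np.zeros_like(k); cv2.drawContours(kk,[c],-1,255,-1); kk=cv2.erode(kk,np.ones((3,3)))
        v,u=np.nonzero(kk); zz=bydepth(m,np.c_[u,v],d)[:,2] if len(u) else [0]
        print(name,cv2.contourArea(c),"rect",np.round(r[0],1),np.round(r[1],1),round(r[2],1),"z med",np.round(np.median(zz),4))
comps(cv2.inRange(hsv,(8,160,140),(22,255,255)),(345,285,410,350),"orange",.046)
comps(cv2.inRange(hsv,(0,0,225),(180,40,255)),(225,225,300,285),"panel",.048)
comps(cv2.inRange(hsv,(5,100,100),(16,220,225)),(270,225,300,285),"lath",.048)
comps(cv2.inRange(hsv,(0,0,0),(180,255,70)),(335,240,395,305),"head",.053)
comps(cv2.inRange(hsv,(0,0,0),(180,255,70)),(218,240,245,310),"jaw",.053)
big=cv2.resize(p[225:350,215:415],None,fx=4,fy=4,interpolation=cv2.INTER_CUBIC); cv2.imwrite("pics/topcrop.png",big)
for n,(u,v) in dict(panel=(258,258),lath=(286,256),head=(366,273),bar=(300,287),handle=(386,317),trig=(358,320)).items(): print(n,np.round(bydepth(m,(u,v),d),4))
E
```

```text
orange 224.5 rect [394.6 194. ] [35.9 21. ] 6.5 z med 0.0465
orange 309.5 rect [405.9 242.7] [14.6 74.3] 89.5 z med 0.0456
orange 217.0 rect [431.7 198.3] [34.2 21. ] 6.5 z med 0.0467
panel 116.5 rect [471.1 372.1] [72.   9.8] 89.8 z med 0.0381
panel 1694.0 rect [511.1 403.3] [70.6 72.7] 6.4 z med 0.048
panel 163.5 rect [526.2 346.7] [54.5 12.7] 6.8 z med 0.0116
head 79.5 rect [439.6 260.5] [34.  12.9] 89.8 z med 0.0003
head 116.0 rect [441.1 218.4] [30.9 16.2] 89.8 z med 0.0003
head 65.0 rect [496.6 201. ] [51.6 15.6] 6.3 z med 0.0524
head 115.0 rect [486.  269.9] [14.7 73.5] 89.7 z med 0.0506
jaw 597.0 rect [472.4 450.2] [93.1 27.4] 2.9 z med 0.0484
panel [[0.5089 0.4035 0.0488]]
lath [[0.5119 0.3575 0.05  ]]
head [[0.4834 0.2268 0.0513]]
bar [[0.4615 0.3349 0.04  ]]
handle [[0.412  0.1948 0.0472]]
trig [[0.4073 0.2401 0.0439]]
```

View pics/topcrop.png

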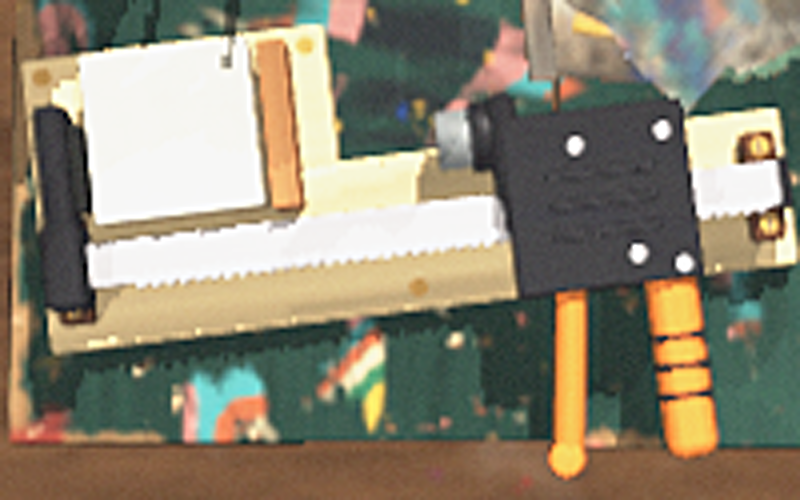

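The crop shows the pad front at crop (438,137), the lath's right face at (295,125), and the bar axis through (295,243). The board yaw is about 6.5°. I'll hover over the grips and look with the wrist camera.

```bash
python3 -m pendant '0 0 0 -0.92;0 0 0 -0.92;0 0 0 -0.92;-0.36 -0.96 0 0;-0.36 -0.96 0 0;-0.36 -0.96 0 0;-0.36 -0.96 0 0;-0.36 -0.96 0 0;-0.36 -0.96 0 0;-0.36 -0.96 0 0' 1 20
python3 -m pendant '-0.36 -0.96 0 0;-0.36 -0.96 0 0;-0.36 -0.96 0 0;-0.36 -0.96 0 0;-0.36 -0.96 0 0;-0.36 -0.96 0 0;-0.36 -0.96 0 0;-0.36 -0.96 0 0;-0.36 -0.96 0 0;0 0 0 0'
python3 - <<'E'
from rig import ctrl
import cv2,numpy as np,json
s=ctrl.sense(); print(s["joints"],s["position"],s["ee_rot"],s["joint_vel"])
m=ctrl.camera_model("wrist"); print(m)
p,d=ctrl.get_image("wrist"); cv2.imwrite("pics/w1.png",p); np.save("pics/w1.npy",d)
json.dump({k:np.asarray(v).tolist() for k,v in m.items()},open("pics/w1.json","w"))
E
```

```text
time: 1.35
position: [0.3068, 0.422, 0.2311]
ee_rot: [-180.0, -0.0, -173.5]
contact_force: [0.3, 0.1, -0.5]
gripper_width: 0.998
gripper_force: 0.0
time: 2.6
position: [0.4118, 0.2166, 0.2312]
ee_rot: [-180.0, -0.0, -173.6]
contact_force: [0.3, 1.2, -0.4]
gripper_width: 1.004
gripper_force: 0.0
[ 2.23813520e+01 -3.17702292e-01  1.14349650e+02 -4.14955041e-03
  6.59775574e+01 -7.39704246e+01] [0.41178201 0.21658864 0.23115014] [-1.79993733e+02 -8.08921550e-03 -1.73646534e+02] [ 2.00786477e+00  1.18400737e-01 -8.39659380e-02  1.30098482e+00
  1.81522491e-03  8.77973492e-01]
{'vertical_fov': 69.61487729504289, 'cx': 318.13699556446824, 'cy': 238.8974036896855, 'origin': array([0.34015091, 0.20829429, 0.37307516]), 'rotation': array([-1.65624206e+01,  6.58163321e-02,  9.63356464e+01])}
```

View pics/w1.png

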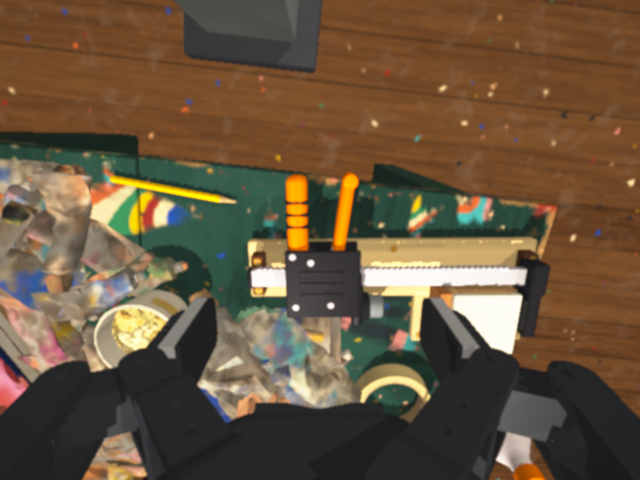

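The wrist view shows the handle at (297,212), the trigger at (346,212), the head at (323,283), the pad at (377,307), and the lath at (440,300), partly behind a finger. I'll now fit the board frame from both views.

```bash
cat > meas.py <<'E'
from h import *
TH=np.radians(6.5)
def B(P): # world -> rotated axes (unshifted)
    c,s=np.cos(TH),np.sin(TH); return np.c_[P[:,0]*c+P[:,1]*s,-P[:,0]*s+P[:,1]*c]*1000
def orange(p,m,roi,name):
    hsv=cv2.cvtColor(p,cv2.COLOR_BGR2HSV); k=cv2.inRange(hsv,(8,150,120),(24,255,255))
    q=np.zeros_like(k); x0,y0,x1,y1=roi; q[y0:y1,x0:x1]=k[y0:y1,x0:x1]
    v,u=np.nonzero(q); b=B(onplane(m,np.c_[u,v],.047)); return b
E
python3 - <<'E'
from meas import *
import json
from rig import ctrl
def edges(b,xs):
    for x in xs:
        s=np.sort(b[abs(b[:,0]-x)<2.5][:,1])
        if len(s)<4: continue
        g=np.argmax(np.diff(s)); print("  xb",x,"handle",np.round([s[0],s[g]],1),"trig",np.round([s[g+1],s[-1]],1))
for n,roi in (("top",(345,285,410,350)),("w1",(280,170,365,252))):
    if n=="top": p=cv2.imread("pics/top0.png"); m=ctrl.camera_model("top"); d=np.load("pics/top0.npy")
    else: p=cv2.imread("pics/w1.png"); m=json.load(open("pics/w1.json")); d=np.load("pics/w1.npy")
    b=orange(p,m,roi,n); print(n,"orange x range",b[:,0].min(),b[:,0].max()); edges(b,(410,420,430,440,450))
    # bar: bright low-sat pixels at depth height ~.038
    v,u=np.mgrid[0:480,0:640]; uv=np.c_[u.ravel(),v.ravel()]; P=bydepth(m,uv,d); hsv=cv2.cvtColor(p,cv2.COLOR_BGR2HSV).reshape(-1,3)
    bb=B(P)
    def rep(name,k):
        q=bb[k]; 
        if len(q): print("  ",name,len(q),"x",np.round(np.percentile(q[:,0],[1,50,99]),1),"y",np.round(np.percentile(q[:,1],[1,50,99]),1),"z",np.round(np.median(P[k,2]),4))
    ok=(d.ravel()>0)&(P[:,0]>.35)&(P[:,0]<.62)&(P[:,1]>.1)&(P[:,1]<.5)
    k=ok&(hsv[:,1]<50)&(hsv[:,2]>150)&(abs(P[:,2]-.039)<.004)&(bb[:,1]>210)&(bb[:,0]>470)&(bb[:,0]<515); rep("bar",k)
    q=bb[k]; 
    sl=[(yy,np.median([q[abs(q[:,1]-yy)<4][:,0].min(),q[abs(q[:,1]-yy)<4][:,0].max()])) for yy in range(275,350,8)]; sl=np.array(sl); pf=np.polyfit(sl[:,0],sl[:,1],1); print("   bar axis x",sl[:,1].mean(),"slope deg",np.degrees(pf[0]))
    rep("panel",ok&(hsv[:,1]<50)&(hsv[:,2]>200)&(abs(P[:,2]-.048)<.004)&(bb[:,1]>310))
    rep("lath",ok&(hsv[:,0]<18)&(hsv[:,0]>4)&(hsv[:,1]>90)&(abs(P[:,2]-.048)<.005)&(bb[:,1]>280)&(bb[:,0]>490))
    rep("head",ok&(hsv[:,2]<90)&(abs(P[:,2]-.052)<.004)&(bb[:,1]<260)&(bb[:,1]>130))
    rep("pad",ok&(hsv[:,1]<90)&(hsv[:,2]>80)&(abs(P[:,2]-.044)<.006)&(bb[:,1]<262)&(bb[:,1]>215)&(bb[:,0]>515)&(bb[:,0]<545))
    rep("jaw",ok&(hsv[:,2]<80)&(abs(P[:,2]-.05)<.006)&(bb[:,1]>350)&(bb[:,0]<560))
E
```

```text
top orange x range 393.79396645100815 468.60550047784864
  xb 410 handle [138.1 158. ] trig [191.8 203.4]
  xb 420 handle [138.7 158.4] trig [190.6 202.4]
  xb 430 handle [138.8 158.6] trig [187.8 199.7]
  xb 440 handle [137.8 159. ] trig [186.6 198.3]
  xb 450 handle [137.8 157.8] trig [185.2 197.1]
   bar 1140 x [492.4 502.3 511.8] y [214.9 297.2 383.3] z 0.0382
   bar axis x 501.97526824150884 slope deg -0.3795154305070909
   panel 1721 x [519.5 553.2 588. ] y [310.6 344.8 378.7] z 0.048
   lath 294 x [517.6 551.1 584.2] y [294.6 300.3 306.5] z 0.0479
   head 2031 x [469.4 507.2 546.8] y [136.4 175.7 214.1] z 0.0521
   pad 114 x [525.6 536.1 544.6] y [215.6 229.  236.9] z 0.0451
   jaw 477 x [485.9 522.1 558.5] y [381.8 392.5 402.3] z 0.0485
w1 orange x range 392.64426263236817 470.1030679350535
  xb 410 handle [136.6 157.4] trig [187.7 203.7]
  xb 420 handle [137.3 157.3] trig [186.9 201.1]
  xb 430 handle [136.9 157.2] trig [186.  199.5]
  xb 440 handle [136.7 157.1] trig [184.2 197.8]
  xb 450 handle [137.3 157.9] trig [183.3 197. ]
   bar 2780 x [492.6 502.2 512. ] y [215.5 299.9 383.1] z 0.0369
   bar axis x 502.1870273434994 slope deg -0.1824627787754191
   panel 2498 x [519.7 541.8 583.8] y [311.9 354.  378. ] z 0.0469
   lath 192 x [492.6 521.9 568.9] y [294.  304.5 402. ] z 0.0465
   head 4735 x [469.7 504.7 545.2] y [136.1 174.7 212.5] z 0.0511
   pad 248 x [526.4 534.1 544.5] y [220.9 228.8 236.2] z 0.0441
   jaw 1138 x [485.8 520.8 559.3] y [381.2 390.6 400.1] z 0.0472
```

Both views agree. The head centre is at board-axis y = 169, the bar axis at x = 502, the pad face at 237, and the lath face at about 294.4. That leaves a gap of about 57.5 mm, so the push is about 32.5 mm. The TCP already stands over the grip, so I'll descend with the gripper open.

```bash
python3 -m pendant '0 0 1 0;0 0 1 0;0 0 1 0;0 0 1 0;0 0 1 0;0 0 1 0;0 0 1 0;0 0 1 0;0 0 0.8 0;0 0 0 0'; python3 -m pendant '0.06 0 0 0;0 0 0 0'
python3 - <<'E'
from meas import *
from rig import ctrl
s=ctrl.sense(); print(B(s["position"][None]),s["position"][2],s["contact_force"])
p,_=ctrl.get_image("wrist"); cv2.imwrite("pics/w2.png",p)
E
```

```text
time: 3.9
position: [0.4094, 0.218, 0.0099]
ee_rot: [-179.9, -0.2, -173.4]
contact_force: [-0.0, 0.3, 0.6]
gripper_width: 1.0
gripper_force: 0.0
time: 4.15
position: [0.4106, 0.2184, 0.0123]
ee_rot: [180.0, 0.1, -173.5]
contact_force: [0.0, -0.3, 0.2]
gripper_width: 0.998
gripper_force: 0.0
[[432.71457432 170.53590966]] 0.012255215588709015 [ 0.03953884 -0.30632846  0.21082537]
```

View pics/w2.png

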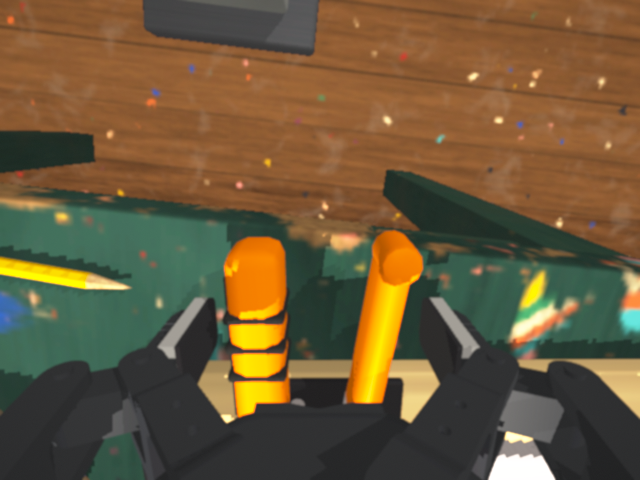

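The handle and trigger are both between the open fingers, with clearance on each side. I'll push most of the way, then measure.

```bash
python3 -m pendant '0 0.2 0 0;0 0.2 0 0;0 0.2 0 0;0 0.2 0 0;0 0.2 0 0;0 0.1 0 0;0 0.1 0 0;0 0.1 0 0;0 0 0 0'
cat > look.py <<'E'
from meas import *
from rig import ctrl
import sys
def look(tag):
    s=ctrl.sense(); m=ctrl.camera_model("top"); p,d=ctrl.get_image("top"); cv2.imwrite(f"pics/{tag}.png",p)
    print("tcp",np.round(B(s["position"][None]),1),round(s["position"][2],4),"F",np.round(s["contact_force"],1),"w",round(s["gripper_width"],3),"gf",round(s["gripper_force"],1),"t",s["time"])
    v,u=np.mgrid[0:480,0:640]; P=bydepth(m,np.c_[u.ravel(),v.ravel()],d); hsv=cv2.cvtColor(p,cv2.COLOR_BGR2HSV).reshape(-1,3); bb=B(P)
    ok=(d.ravel()>0)&(P[:,0]>.35)&(P[:,0]<.62)&(P[:,1]>.1)&(P[:,1]<.5)
    def rep(name,k):
        q=bb[k]
        if len(q): print("  ",name,len(q),"x",np.round(np.percentile(q[:,0],[1,50,99]),1),"y",np.round(np.percentile(q[:,1],[1,50,99]),1),"z",np.round(np.median(P[k,2]),4))
    rep("panel",ok&(hsv[:,1]<50)&(hsv[:,2]>200)&(abs(P[:,2]-.048)<.004)&(bb[:,1]>300))
    rep("lath",ok&(hsv[:,0]<18)&(hsv[:,0]>4)&(hsv[:,1]>90)&(abs(P[:,2]-.048)<.005)&(bb[:,1]>280)&(bb[:,0]>510)&(bb[:,0]<590)&(bb[:,1]<330))
    rep("pad",ok&(hsv[:,1]<90)&(hsv[:,2]>80)&(abs(P[:,2]-.044)<.006)&(bb[:,1]<300)&(bb[:,1]>215)&(bb[:,0]>522)&(bb[:,0]<545))
    rep("jaw",ok&(hsv[:,2]<80)&(abs(P[:,2]-.05)<.006)&(bb[:,1]>350)&(bb[:,0]<560))
    rep("head",ok&(hsv[:,2]<90)&(abs(P[:,2]-.052)<.004)&(bb[:,1]<300)&(bb[:,1]>130)&(bb[:,0]>520)&(bb[:,0]<545))
look(sys.argv[1])
E
python3 look.py t2
```

```text
time: 5.32
position: [0.4063, 0.2507, 0.0112]
ee_rot: [179.9, 0.0, -173.5]
contact_force: [0.9, -1.4, 1.1]
gripper_width: 1.003
gripper_force: 0.5
tcp [[432.  203.1]] 0.0112 F [ 0.9 -1.4  1.1] w 1.003 gf 0.5 t 5.325
   panel 1743 x [519.4 553.6 588.1] y [310.3 344.7 378.9] z 0.0481
   lath 264 x [517.5 552.7 583.9] y [294.6 299.7 306.5] z 0.0481
   pad 116 x [525.2 535.9 544.6] y [229.2 251.7 259.8] z 0.0456
   jaw 464 x [486.2 522.6 558.9] y [382.  392.6 402.5] z 0.0486
   head 610 x [520.3 532.2 543.5] y [159.1 199.  243.8] z 0.052
```

The pad is at 259.8 and the lath at 294.5, so the gap is 34.7 mm. That leaves 9.5 mm to push.

```bash
python3 -m pendant '0 0.1 0 0;0 0.1 0 0;0 0.1 0 0;0 0.08 0 0;0 0 0 0;0 0 0 0'; python3 look.py t3
```

```text
time: 6.12
position: [0.4049, 0.26, 0.0112]
ee_rot: [180.0, -0.0, -173.5]
contact_force: [-0.4, -0.5, 0.2]
gripper_width: 1.001
gripper_force: 0.3
tcp [[431.7 212.5]] 0.0112 F [-0.4 -0.5  0.2] w 1.001 gf 0.3 t 6.125
   panel 1723 x [519.4 553.4 588.1] y [310.3 345.  378.9] z 0.048
   lath 272 x [517.6 552.4 584.1] y [294.5 299.8 306.5] z 0.048
   pad 121 x [525.5 535.9 544.8] y [232.5 260.8 268.9] z 0.0449
   jaw 469 x [486.1 523.2 558.6] y [381.8 392.4 402.6] z 0.0485
   head 607 x [520.2 532.  543.5] y [168.7 208.3 252.5] z 0.052
```

The gap is now 25.5 mm. I'll centre the fingers slightly towards the trigger side and do the first full stroke.

```bash
python3 -m pendant '0 -0.2 0 0;0 -0.2 0 0;0 -0.11 0 0;0 0 0 0' 1 20; python3 -m pendant '0 0 0 0;0 0 0 0;0 0 0 0' 0.76 20;python3 -m pendant '0 0 0 0;0 0 0 0' 0.6 20;python3 -m pendant '0 0 0 0;0 0 0 0;0 0 0 0' 0.42 20; python3 look.py t4
```

```text
time: 6.68
position: [0.4067, 0.2467, 0.0113]
ee_rot: [180.0, 0.0, -173.5]
contact_force: [-1.1, -0.3, -0.3]
gripper_width: 0.999
gripper_force: 0.0
time: 7.05
position: [0.407, 0.2476, 0.0116]
ee_rot: [180.0, 0.1, -173.5]
contact_force: [-0.6, 2.5, 0.3]
gripper_width: 0.759
gripper_force: 1.3
time: 7.3
position: [0.407, 0.2468, 0.0119]
ee_rot: [-180.0, 0.0, -173.4]
contact_force: [-0.6, 0.1, 5.7]
gripper_width: 0.597
gripper_force: 4.6
time: 7.68
position: [0.4072, 0.2474, 0.0125]
ee_rot: [180.0, 0.0, -173.4]
contact_force: [-1.5, 0.9, 10.1]
gripper_width: 0.423
gripper_force: 18.1
tcp [[432.6 199.7]] 0.0125 F [-1.5  0.9 10.1] w 0.423 gf 18.1 t 7.675
   panel 1754 x [519.5 553.5 588.1] y [310.3 344.8 378.9] z 0.0479
   lath 268 x [517.7 552.6 583.9] y [294.6 299.7 306.5] z 0.0478
   pad 128 x [524.5 535.5 544.5] y [222.6 272.1 280.6] z 0.0455
   jaw 474 x [486.  522.2 558.7] y [381.9 392.4 402.5] z 0.0483
   head 598 x [520.3 531.9 543.4] y [180.2 220.6 263.8] z 0.0519
```

```bash
python3 -m pendant '0 0 0 0;0 0 0 0' 0.4 20; python3 -m pendant '0 0 0 0;0 0.16 0 0;0 0.16 0 0;0 0.12 0 0;0 0 0 0' 1 20; python3 look.py t5
```

```text
time: 7.98
position: [0.4072, 0.2473, 0.0125]
ee_rot: [180.0, 0.0, -173.4]
contact_force: [-3.1, 1.2, 10.7]
gripper_width: 0.425
gripper_force: 18.7
time: 8.6
position: [0.4052, 0.2578, 0.0112]
ee_rot: [-180.0, -0.0, -173.4]
contact_force: [0.4, 0.6, 0.1]
gripper_width: 1.001
gripper_force: 0.0
tcp [[431.8 210.3]] 0.0112 F [0.4 0.6 0.1] w 1.001 gf 0.0 t 8.6
   panel 1743 x [519.3 553.3 588. ] y [310.4 344.7 378.9] z 0.0479
   lath 263 x [517.4 553.1 584.3] y [294.6 299.7 306.5] z 0.0478
   pad 117 x [525.  535.8 544.5] y [219.8 267.4 275.7] z 0.0451
   jaw 476 x [486.2 522.6 558.5] y [381.6 392.1 402.3] z 0.0485
   head 600 x [520.3 532.  543.7] y [175.2 214.5 257.8] z 0.0518
```

The head gave back 5 mm to the last tooth, so the gap is 18.9 mm. Next is the second stroke.

```bash
python3 -m pendant '0 -0.2 0 0;0 0 0 0' 0.78 20; python3 -m pendant '0 0 0 0;0 0 0 0' 0.65 20;python3 -m pendant '0 0 0 0;0 0 0 0' 0.52 20;python3 -m pendant '0 0 0 0;0 0 0 0;0 0 0 0' 0.4 20; python3 look.py t6
```

```text
time: 8.9
position: [0.406, 0.2529, 0.0114]
ee_rot: [180.0, -0.0, -173.5]
contact_force: [-1.2, 2.9, 0.6]
gripper_width: 0.777
gripper_force: 1.2
time: 9.15
position: [0.4063, 0.253, 0.0118]
ee_rot: [180.0, 0.0, -173.5]
contact_force: [-0.6, 0.7, 4.6]
gripper_width: 0.651
gripper_force: 4.1
time: 9.4
position: [0.4063, 0.2528, 0.012]
ee_rot: [-180.0, 0.0, -173.4]
contact_force: [-1.9, -0.2, 7.2]
gripper_width: 0.523
gripper_force: 6.5
time: 9.78
position: [0.4065, 0.2533, 0.0125]
ee_rot: [180.0, 0.1, -173.4]
contact_force: [-3.4, 1.1, 9.1]
gripper_width: 0.423
gripper_force: 19.9
tcp [[432.6 205.6]] 0.0125 F [-3.4  1.1  9.1] w 0.423 gf 19.9 t 9.775
   panel 1746 x [519.4 553.6 588.1] y [310.3 344.6 378.9] z 0.0479
   lath 265 x [517.5 553.1 584.3] y [294.5 299.7 306.4] z 0.0478
   pad 123 x [525.3 536.3 544.5] y [227.  278.2 286.8] z 0.0452
   jaw 470 x [485.9 521.1 559.1] y [381.8 392.3 402.7] z 0.0486
   head 597 x [520.2 532.  543.9] y [186.4 227.7 268.9] z 0.0519
```

```bash
python3 -m pendant '0 0 0 0;0 0.12 0 0;0 0.12 0 0;0 0 0 0' 1 20; python3 look.py t7;  python3 -m pendant '0 0 0 0;0 0 0 0' 0.78 20; python3 -m pendant '0 0 0 0;0 0 0 0' 0.65 20;python3 -m pendant '0 0 0 0;0 0 0 0' 0.52 20;python3 -m pendant '0 0 0 0;0 0 0 0;0 0 0 0' 0.4 20; python3 look.py t8
```

```text
time: 10.32
position: [0.405, 0.2586, 0.011]
ee_rot: [-180.0, -0.1, -173.4]
contact_force: [-0.8, 0.1, -0.9]
gripper_width: 0.999
gripper_force: 0.0
tcp [[431.6 211.1]] 0.011 F [-0.8  0.1 -0.9] w 0.999 gf 0.0 t 10.325
   panel 1743 x [519.4 553.2 588. ] y [310.4 344.6 378.9] z 0.048
   lath 263 x [517.4 552.6 584.3] y [294.5 299.6 306.4] z 0.048
   pad 117 x [525.2 535.8 544.5] y [223.8 273.6 281.7] z 0.0456
   jaw 476 x [485.8 521.  559. ] y [381.9 392.5 402.8] z 0.0484
   head 599 x [520.2 531.9 543.6] y [181.3 221.3 264.9] z 0.0519
time: 10.62
position: [0.4053, 0.2593, 0.0114]
ee_rot: [180.0, 0.0, -173.5]
contact_force: [-0.5, 1.9, -0.0]
gripper_width: 0.78
gripper_force: 1.2
time: 10.88
position: [0.4056, 0.259, 0.0117]
ee_rot: [180.0, 0.0, -173.5]
contact_force: [-1.3, 1.0, 5.5]
gripper_width: 0.652
gripper_force: 3.9
time: 11.12
position: [0.4057, 0.2588, 0.012]
ee_rot: [-180.0, 0.0, -173.4]
contact_force: [-1.3, -0.7, 7.8]
gripper_width: 0.522
gripper_force: 6.5
time: 11.5
position: [0.4058, 0.2592, 0.0124]
ee_rot: [180.0, 0.0, -173.4]
contact_force: [-3.6, 1.9, 10.7]
gripper_width: 0.423
gripper_force: 19.9
tcp [[432.5 211.6]] 0.0124 F [-3.6  1.9 10.7] w 0.423 gf 19.9 t 11.5
   panel 1735 x [519.5 553.4 588.1] y [310.4 344.8 378.9] z 0.0481
   lath 267 x [517.4 552.5 583.9] y [294.6 299.8 306.5] z 0.0479
   pad 126 x [525.3 535.8 544.7] y [223.4 284.  292.5] z 0.0458
   jaw 478 x [485.8 522.8 558.7] y [381.8 392.1 402.5] z 0.0485
   head 590 x [520.2 532.  543.5] y [192.1 232.6 275. ] z 0.0519
```

```bash
python3 -m pendant '0 0 0 0;0 0.12 0 0;0 0.12 0 0;0 0 0 0' 1 20;  python3 look.py t9; python3 -m pendant '0 0 0 0;0 0 0 0' 0.78 20; python3 -m pendant '0 0 0 0;0 0 0 0' 0.65 20;python3 -m pendant '0 0 0 0;0 0 0 0' 0.52 20;python3 -m pendant '0 0 0 0;0 0 0 0;0 0 0 0' 0.4 20; python3 look.py t10
```

```text
time: 12.05
position: [0.4043, 0.2645, 0.011]
ee_rot: [-179.9, -0.1, -173.4]
contact_force: [0.2, -0.7, -0.2]
gripper_width: 1.004
gripper_force: 0.0
tcp [[431.6 217.1]] 0.011 F [ 0.2 -0.7 -0.2] w 1.004 gf 0.0 t 12.05
   panel 1740 x [519.4 553.5 588. ] y [310.4 344.6 379. ] z 0.048
   lath 260 x [517.4 553.3 584.1] y [294.5 299.6 306.4] z 0.048
   pad 122 x [526.  535.3 544.7] y [228.6 279.2 287.8] z 0.0453
   jaw 471 x [485.9 522.7 559.1] y [381.9 392.3 402.4] z 0.0485
   head 586 x [520.2 532.  543.5] y [187.9 228.1 270.8] z 0.052
time: 12.35
position: [0.4046, 0.2652, 0.0114]
ee_rot: [180.0, -0.0, -173.5]
contact_force: [-1.3, 2.9, -0.2]
gripper_width: 0.784
gripper_force: 1.2
time: 12.6
position: [0.4049, 0.265, 0.0118]
ee_rot: [180.0, 0.0, -173.5]
contact_force: [-1.0, 1.7, 5.3]
gripper_width: 0.651
gripper_force: 3.9
time: 12.85
position: [0.4049, 0.2647, 0.012]
ee_rot: [-180.0, 0.0, -173.4]
contact_force: [-1.4, -0.5, 8.3]
gripper_width: 0.519
gripper_force: 6.5
time: 13.22
position: [0.4052, 0.2651, 0.0125]
ee_rot: [180.0, 0.0, -173.4]
contact_force: [-3.6, 0.5, 9.8]
gripper_width: 0.423
gripper_force: 20.0
tcp [[432.6 217.6]] 0.0125 F [-3.6  0.5  9.8] w 0.423 gf 20.0 t 13.225
   panel 1747 x [519.7 553.5 588.4] y [311.6 346.1 380. ] z 0.048
   lath 254 x [517.3 552.9 583.6] y [298.9 303.8 309.8] z 0.0479
   pad 122 x [524.  536.  544.8] y [223.3 290.  298.4] z 0.0452
   jaw 468 x [486.4 521.9 558.9] y [381.7 392.4 402.6] z 0.0484
   head 611 x [520.3 531.9 542.9] y [198.3 241.  282.2] z 0.0518
```

The lath is pushed to the panel (lath centre about 305, panel 346, which is 41 apart). I'll let out and start the last stroke gently in stages.

```bash
python3 -m pendant '0 0 0 0;0 0.12 0 0;0 0.12 0 0;0 0 0 0' 1 20;  python3 look.py t11; python3 -m pendant '0 0 0 0;0 0 0 0' 0.78 20; python3 -m pendant '0 0 0 0;0 0 0 0' 0.65 20;python3 -m pendant '0 0 0 0;0 0 0 0' 0.54 20;python3 -m pendant '0 0 0 0;0 0 0 0' 0.5 20; python3 look.py t12
```

```text
time: 13.78
position: [0.4036, 0.2705, 0.011]
ee_rot: [-179.9, -0.1, -173.4]
contact_force: [-0.0, 0.0, -0.3]
gripper_width: 1.001
gripper_force: 0.0
tcp [[431.6 223.1]] 0.011 F [-0.   0.  -0.3] w 1.001 gf 0.0 t 13.775
   panel 1729 x [519.5 553.5 588.1] y [311.6 346.1 380. ] z 0.0479
   lath 256 x [517.2 552.6 584. ] y [298.9 303.6 309.7] z 0.0479
   pad 120 x [525.5 535.8 544.8] y [234.2 285.1 293.7] z 0.0457
   jaw 474 x [485.9 522.1 558.7] y [381.7 392.4 402.5] z 0.0487
   head 610 x [520.2 531.7 543.5] y [193.2 234.8 277.1] z 0.0518
time: 14.08
position: [0.4039, 0.2712, 0.0114]
ee_rot: [180.0, 0.0, -173.5]
contact_force: [-1.4, 2.4, 0.3]
gripper_width: 0.783
gripper_force: 1.2
time: 14.32
position: [0.4042, 0.271, 0.0118]
ee_rot: [180.0, 0.0, -173.5]
contact_force: [-2.5, 0.4, 5.1]
gripper_width: 0.653
gripper_force: 3.9
time: 14.58
position: [0.4043, 0.2706, 0.012]
ee_rot: [-180.0, 0.0, -173.4]
contact_force: [-1.7, -1.1, 7.9]
gripper_width: 0.543
gripper_force: 7.0
time: 14.82
position: [0.4042, 0.2702, 0.0123]
ee_rot: [-179.9, -0.0, -173.4]
contact_force: [-1.8, -2.8, 11.3]
gripper_width: 0.506
gripper_force: 10.0
tcp [[432.2 222.8]] 0.0123 F [-1.8 -2.8 11.3] w 0.506 gf 10.0 t 14.825
   panel 1749 x [519.4 553.5 588.2] y [312.  346.7 380.5] z 0.048
   lath 248 x [517.5 553.4 584.3] y [299.6 304.4 310.5] z 0.048
   pad 113 x [525.2 535.7 544.7] y [231.6 291.5 299. ] z 0.0453
   jaw 474 x [485.9 521.2 559. ] y [382.3 392.6 402.5] z 0.0485
   head 585 x [520.4 531.9 543.7] y [200.  242.  283.1] z 0.0519
```

```bash
python3 -m pendant '0 -0.03 0 0;0 0 0 0;0 0 0 0' 0.48 20; python3 look.py t13;  python3 -m pendant '0 0 0 0;0 0 0 0;0 0 0 0' 0.465 20; python3 look.py t14
```

```text
time: 15.25
position: [0.4043, 0.27, 0.0125]
ee_rot: [-180.0, 0.0, -173.4]
contact_force: [-5.3, -1.1, 12.5]
gripper_width: 0.481
gripper_force: 11.3
tcp [[432.3 222.5]] 0.0125 F [-5.3 -1.1 12.5] w 0.481 gf 11.3 t 15.25
   panel 1755 x [519.5 553.5 588.4] y [312.1 346.5 380.5] z 0.0481
   lath 256 x [517.2 553.1 584.2] y [299.5 304.5 310.5] z 0.0478
   pad 101 x [523.4 536.1 544.8] y [227.2 291.9 298.8] z 0.0455
   jaw 462 x [485.9 521.1 558.9] y [382.3 392.6 402.8] z 0.0486
   head 597 x [520.2 532.  543.9] y [200.4 242.5 284.3] z 0.0518
time: 15.68
position: [0.4043, 0.2697, 0.0127]
ee_rot: [-179.9, -0.0, -173.4]
contact_force: [-4.3, -1.9, 14.5]
gripper_width: 0.471
gripper_force: 13.0
tcp [[432.3 222.2]] 0.0127 F [-4.3 -1.9 14.5] w 0.471 gf 13.0 t 15.675
   panel 1728 x [519.7 553.4 588.3] y [312.1 346.7 380.3] z 0.048
   lath 258 x [517.4 552.4 584.2] y [299.5 304.4 310.3] z 0.0481
   pad 105 x [525.  536.2 544.5] y [220.7 291.9 298.8] z 0.0465
   jaw 468 x [485.8 521.4 558.9] y [382.2 392.5 402.7] z 0.0485
   head 597 x [520.2 531.9 544. ] y [200.9 242.6 284.6] z 0.0519
```

```bash
python3 -m pendant '0 -0.03 0 0;0 0 0 0;0 0 0 0' 0.45 20; python3 look.py t15; python3 -m pendant '0 0 0 0;0 0 0 0;0 0 0 0;0 0 0 0;0 0 0 0'; python3 look.py t16
```

```text
time: 16.1
position: [0.4044, 0.2695, 0.0128]
ee_rot: [-180.0, 0.0, -173.4]
contact_force: [-4.2, -0.5, 13.7]
gripper_width: 0.454
gripper_force: 13.9
tcp [[432.3 222. ]] 0.0128 F [-4.2 -0.5 13.7] w 0.454 gf 13.9 t 16.1
   panel 1737 x [519.5 553.5 588.1] y [312.1 346.5 380.4] z 0.048
   lath 252 x [517.6 552.7 583.9] y [299.5 304.5 310.4] z 0.0477
   pad 102 x [526.  536.4 544.7] y [245.2 292.1 299.1] z 0.0455
   jaw 466 x [485.8 521.6 559. ] y [382.4 392.7 403.1] z 0.0486
   head 607 x [520.2 531.9 543.3] y [201.3 243.2 284.2] z 0.0518
time: 16.77
position: [0.4044, 0.2695, 0.0128]
ee_rot: [-180.0, -0.0, -173.4]
contact_force: [-4.5, 0.3, 14.0]
gripper_width: 0.454
gripper_force: 13.9
tcp [[432.3 221.9]] 0.0128 F [-4.5  0.3 14. ] w 0.454 gf 13.9 t 16.775
   panel 1736 x [519.5 553.6 588.2] y [312.  346.5 380.4] z 0.0481
   lath 258 x [517.4 552.3 584.4] y [299.6 304.6 310.4] z 0.0477
   pad 105 x [523.9 535.8 544.6] y [224.6 291.9 299. ] z 0.0459
   jaw 464 x [485.7 520.8 558.9] y [382.2 392.6 402.6] z 0.0485
   head 595 x [520.1 531.9 542.9] y [201.4 242.4 283.9] z 0.0519
```

```bash
python3 -m pendant '0 0 0 0;0 0 0 0;0 0 0 0;0 0 0 0' 0.44 20; python3 look.py t17
python3 - <<'E'
import cv2
p=cv2.imread("pics/t17.png"); cv2.imwrite("pics/t17c.png",cv2.resize(p[225:350,215:415],None,fx=4,fy=4,interpolation=cv2.INTER_CUBIC))
E
```

```text
time: 17.32
position: [0.4044, 0.2693, 0.0129]
ee_rot: [-180.0, -0.0, -173.4]
contact_force: [-4.5, -0.9, 15.8]
gripper_width: 0.444
gripper_force: 15.4
tcp [[432.3 221.8]] 0.0129 F [-4.5 -0.9 15.8] w 0.444 gf 15.4 t 17.325
   panel 1729 x [519.6 553.2 588.2] y [312.1 346.3 380.5] z 0.0479
   lath 256 x [517.5 553.2 583.9] y [299.5 304.4 310.5] z 0.048
   pad 104 x [524.9 536.2 544.6] y [222.2 292.  298.9] z 0.0453
   jaw 469 x [486.  521.5 559. ] y [382.2 392.5 402. ] z 0.0486
   head 601 x [520.2 532.1 544. ] y [201.4 242.4 283.7] z 0.0519
```

View pics/t17c.png

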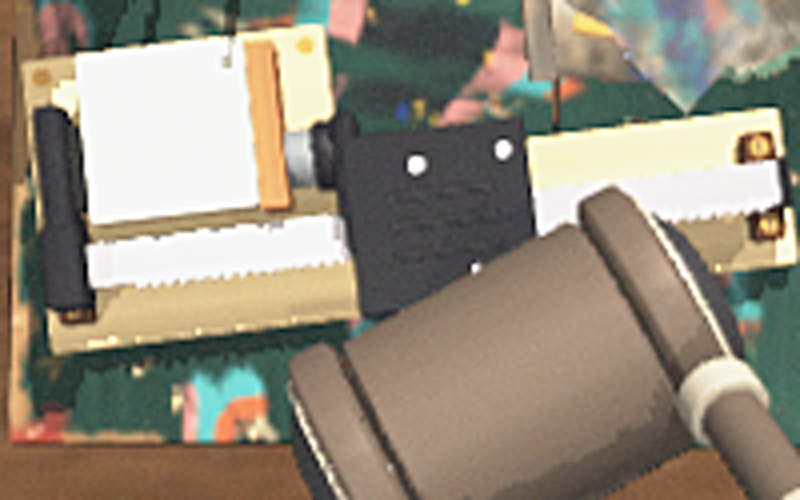

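The pad presses the lath at crop (290,160). The lath (265,125) lies tight and parallel against the panel's edge (250,125), and the panel is against the jaw. The squeeze is steady, with the pressure on the lath estimated at 16–23 N, so I'm handing in.

```bash
python3 -c "
from rig import ctrl
print(ctrl.sign_off())"
```

```text
the job is handed in; nothing more can be done
None
```

I handed the job in still squeezing the trigger, with the lath tight and flat against the panel at an estimated 16–23 N; I pushed the head by its handle to about 25 mm short, then closed it with four full trigger strokes and a held fifth.

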